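# Raise the display case sash to its catch

## Robot

A 7-joint arm with a two-finger parallel gripper is mounted at the origin on the work surface. World frame = base frame: x ahead of the robot, y to its left, z up, the work surface at z = 0. Lengths are in mm, angles in rad, forces in N, time in s.
With the tool pointing down it reaches from about 400 to 875 mm from the base axis. Payload 4.4 kg.
Tool frame: the origin (TCP) lies at the very end of the fingers, on their centre line; the grasp point (between the pads) lies 19 mm behind it; z points along the fingers, y is the line along which they close (so a half turn about z gives the same grasp; the last joint's range is limited). The gripper opens to 85 mm and grips with 20 to 120 N. Pads are 22 mm wide; open, the fingers measure 114 mm over their backs; the gripper's body (76 mm by 85 mm) begins 54 mm behind the grasp point. The pads swing forward as they close: fully open they stand 13 mm farther back than shut.
Start: joints at [-1.296, 0.628, 0.038, 1.517, -0.027, 0.996, -0.02], TCP at [217.233, 612.64, 206.013] pointing down, gripper open.
Joint ranges: [-3.06, 3.06], [-0.37, 2.12], [-1.25, 1.32], [0.18, 2.47], [-1.1, 4.24], [0.23, 1.98], [-2.94, 2.94]. Speed limits (rad/s): [2.57, 2.57, 3.14, 3.14, 3.14, 3.14, 3.14].

## Interface

Orientations are given as [roll, pitch, yaw] about the fixed x, y, z axes, in that order (R = Rz(yaw) Ry(pitch) Rx(roll)).
In Python, from cell import ctrl gives the robot as it stands.
- The arm moves only by the tool jog_arm, never from a script. Its argument "plan" is a list of rows, each an object of numbers: "tx", "ty", "tz": the shift along the tool's x, y, z as a fraction of full scale; "wx", "wy", "wz": the turn, a rotation vector about the tool's x, y, z as a fraction of full scale; "claw": the closure, from 0 (fully open) to 1 (shut). In form: [{"tx": .., "ty": .., "tz": .., "wx": .., "wy": .., "wz": .., "claw": ..}, ...]. A call has 1 to 12 rows; each row is the pose to reach, as a shift and turn from the pose commanded when the call began, along the tool's axes at that moment; what a row does not reach only later rows make up. Full scale, the value 1, is 300 mm for a shift and 90 degrees for a turn. A row lasts 1/10 s, in which the tool goes at most 50 mm and 8.59 degrees, less where a joint would pass 70% of its speed; a pose out of reach is approached as far as the arm can. A call with a number of a shift or a turn outside -1 to 1 is refused whole. A call with a gripper value outside its range is refused whole. The fingers move at their own pace and stop on an object; the grip force is fixed at half the most. Time passes only in rows, so rows that repeat a pose let the fingers close. It gives the time, the measured TCP pose, the force, the opening and the grip force at its end, in the units of the state.
- ctrl.read_state(): the state, without advancing time (a new reading comes with each control period).
- ctrl.get_image(name): name is "side" or "top"; returns a dict with "img" (480x640x3 uint8, red, green, blue), "depth" (480x640 float32, mm along the optical axis (not along the pixel's ray), 0 where there is no reading), "fx", "fy", "cx", "cy" (pixels), "position" and "orientation" of the camera in the world. Camera axes: x right, y down, z forward; pixel columns grow to the right and rows downward; lengths in mm; the calibration is good to about 2 mm. A picture is of the moment at which its call begins.
- ctrl.finish_job(): hands the job in; it is judged then, once.
Trained networks look in a picture, given as the dict that the camera call returned (one of the last four; its "shot" number tells which), for a name from the list of things; names that differ only in an ending like _2 or _b are one class to them, and where a whole thing is asked for, a point or a joint stands for the part that bears it (a point fixed in the world has none). Each returns a list of dicts, best first, with "score" (0 to 1); they miss things now and then, are a little off and sometimes report something else, mostly with a low value. They report only what shows in the picture. A call takes as long as a camera call.
- ctrl.trace(picture, thing): "pixels" (480x640 bool, what is visible of it) and "extent" ([centre column, centre row, width, height] in pixels, round what is visible of it).
The state is a dict: "clock": time; "qpos": joint angles; "qd": joint speeds; "tau": joint torques, N m; "eef_pos": TCP position; "tool_rot": TCP orientation; "force": force on the tool from outside, world axes, zero at the start; "torque": the same for the moment, N m; "width": finger opening in mm; "gripper_force": force on a finger pad.
Only numpy, scipy, OpenCV 4.12 (cv2) and the standard library are available. Lean on these libraries where they do the work, as an engineer would, in place of code of your own. Each camera call takes 0.05 s, during which the arm holds its last target. There are 200 camera calls.

## Task

Open the display case on the counter: with closed fingers, push its clear front sash up from under the black lip until it clicks past the hidden catch within the red height mark and stays up by itself, then take the hand away. Push gently all the way, above all where it meets the stop just above the catch, and leave the spool, the jar and the cup alone.

Things in the scene. Friction and masses are not known exactly. Their poses are not given: they have to be found in the camera images.
- case: Display case fixed to the counter: wooden plinth 230 x 380 mm, 70 mm high; white posts 30 mm square up to 480 mm; clear roof, sides, back. Origin: centre of its underside; x from front to back (away from the robot), y left, z up. The sash runs vertically between the front posts (centres 100 mm in front of the origin, 175 mm to either side); the plinth's front is 115 mm in front of the origin.
- lip (a point): Black pull lip on the sash's bottom edge, 260 mm long, 8 mm thick, with a rolled front edge 12 mm in diameter. Point: mid-length, on the rolled edge's centre line, 30 mm in front of the plinth; it rises with the sash, axes as the case's. Closed, it is 78 mm above the counter, free below and in front: closed fingers tilted 45 degrees (pointing forward and down) go under it.
- pointer (a point): Outer end of the yellow pointer bar (6 mm thick) at the lip's right end (-y of the case), passing in front of the right front post; same height as the lip point. More than 20 N from the hand on the sash damages it. Past the catch the sash settles on it and stays up when let go; short of it, it sinks.
- red_mark (a point): Centre of the red band, 56 mm tall, round the right front post: the height mark, 200 to 250 mm above the counter; axes as the case's. A roller catch hidden in the post holds the sash with the pointer somewhere in the band, up to 22 mm above or below its centre: where exactly can only be felt.
- sash (a joint): Height of the sash above closed, m, upwards. 1 kg, nearly counterbalanced, damped: raising takes 3 to 5 N slowly, 4 N more per 0.1 m/s; let go, it sinks at about 50 mm/s. From 10 mm below its caught height the catch resists with some 5 N more; this fades, and over the last 4 mm it lifts the sash off the hand; 1 to 2 mm above the caught height a stiff rubber stop (10 N per mm) blocks it.
- spool: Red thread spool, 48 mm in diameter, 55 mm tall, standing loose on the counter; origin at the centre of its underside. To be left alone.
- jar: Jar with a yellow cap, 54 mm in diameter, 75 mm tall, standing loose on the counter; origin at the centre of its underside. To be left alone.
- brush_cup: Blue ceramic cup, 64 mm in diameter, 80 mm tall, standing loose on the counter; origin at the centre of its underside. To be left alone.

How it is judged:
By the outcome, as a careful person would: the job done as asked, in the order asked, and still so for the second after the job is handed in, with the robot touching nothing.
It also fails if it takes over 45 s, if anything falls off the work surface, if the arm or the gripper's body presses on something with over 40 N, if the wrist force passes 120 N, or if a joint passes its speed limit or range.

## Working session

There is one attempt and no reset: what is moved stays moved. The work goes in short steps, Python scripts to look and compute and a tool call to move; the robot and the scene stay as the last step left them, time stands still between calls to the robot, and variables do not carry over. Pictures are saved under pics/ and viewed, at most 10 in all, crops included, and the job is handed in when it is done.

Besides the shell and the picture viewer there is one more tool, called after "Call:" by a JSON object that holds its "name" and its "arguments", one argument or row to a line. jog_arm: Moves the arm, as the interface text tells. Shift numbers are shares of 300 mm and turn numbers shares of 90 degrees, none past 1 either way. Its arguments: {"type":"object","properties":{"plan":{"type":"array"}},"required":["plan"]}

```bash
mkdir -p pics
cat > h.py <<'E'
import numpy as np, cv2
from scipy.spatial.transform import Rotation as R
from cell import ctrl
def camR(p):
    o=np.array(p["orientation"],float)
    return o if o.shape==(3,3) else (R.from_euler('xyz',o).as_matrix() if o.size==3 else R.from_quat(o).as_matrix())
def pts(p,mask):
    v,u=np.nonzero(mask&(p["depth"]>0)); z=p["depth"][v,u]
    c=np.c_[(u-p["cx"])/p["fx"]*z,(v-p["cy"])/p["fy"]*z,z]
    return c@camR(p).T+np.array(p["position"])
E
python3 - <<'E'
from h import *
s=ctrl.read_state(); print({k:np.round(s[k],3) for k in ("clock","eef_pos","tool_rot","force","width")})
for n in ("side","top"):
    p=ctrl.get_image(n); cv2.imwrite(f"pics/{n}0.png",p["img"][...,::-1]); print(n,p["position"],p["orientation"],p["fx"])
    for t in ("case","lip","pointer","red_mark","spool","jar","brush_cup"):
        for d in ctrl.trace(p,t)[:1]:
            P=pts(p,d["pixels"])
            print(t,round(d["score"],2),np.round(d["extent"]),len(P), *( [np.round(np.percentile(P,q,axis=0)) for q in (3,50,97)] if len(P) else []))
E
```

```text
{'clock': np.float64(0.0), 'eef_pos': array([217.023, 611.985, 205.085]), 'tool_rot': array([-3.14 ,  0.   ,  2.801]), 'force': array([-0.636, -0.034,  0.109]), 'width': np.float64(85.523)}
side [ -31.84775986 -539.90675001  962.76726716] [-2.32727852  0.02114186 -0.82339376] 581.4887916925817
case 0.75 [378. 161. 251. 311.] 54777 [ 591. -140.   27.] [689.  48. 274.] [841. 237. 491.]
lip 0.56 [355. 226. 146. 150.] 11589 [583. -97.  78.] [626.  30. 160.] [646. 177. 271.]
pointer 0.65 [355. 229. 146. 147.] 11430 [583. -97.  79.] [626.  30. 160.] [646. 175. 271.]
red_mark 0.77 [424. 232.  26.  31.] 568 [ 635. -146.  212.] [ 639. -136.  240.] [ 669. -115.  266.]
spool 0.82 [221. 265.  28.  34.] 557 [438. 239.   3.] [455. 253.  47.] [479. 280.  58.]
jar 0.95 [263. 211.  16.  36.] 409 [615. 284.   7.] [623. 299.  49.] [647. 324.  76.]
brush_cup 0.85 [443. 342.  32.  50.] 1370 [ 560. -269.    4.] [ 586. -240.   53.] [ 618. -213.   80.]
top [ 489.92177216   11.89587453 1028.42390734] [-3.01689214  0.03087515 -1.59802064] 437.9636732247073
case 0.78 [288. 128. 322. 256.] 62200 [ 595. -122.   74.] [702.  57. 486.] [839. 234. 493.]
lip 0.77 [317. 224. 181.  65.] 5989 [578. -92.  79.] [620.  41. 102.] [646. 174. 273.]
pointer 0.71 [310. 223. 168.  64.] 5852 [577. -88.  79.] [619.  41. 104.] [645. 173. 273.]
red_mark 0.79 [402. 194.  25.  21.] 255 [ 636. -143.  193.] [ 641. -113.  246.] [ 668. -109.  270.]
spool 0.8 [219. 305.  30.  23.] 477 [440. 240.   2.] [461. 258.  54.] [481. 284.  58.]
brush_cup 0.61 [440. 238.  36.  34.] 784 [ 562. -267.    2.] [ 592. -249.   43.] [ 618. -210.   81.]
```

View pics/side0.png

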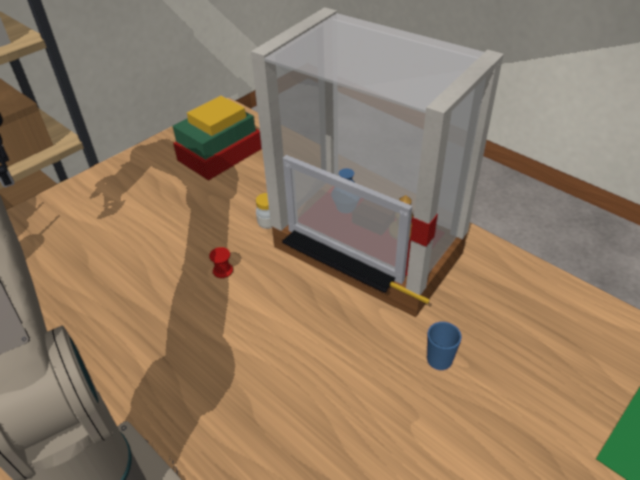

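View pics/top0.png

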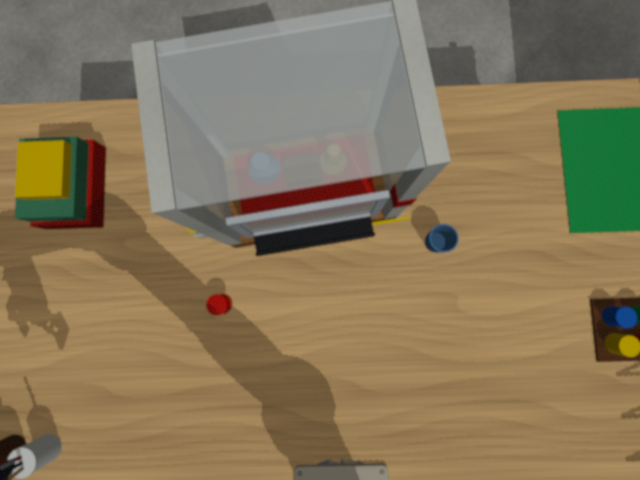

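Run:
```python
from h import *
for n in ("side","top"):
    p=ctrl.get_image(n)
    d=ctrl.trace(p,"lip")[0]; P=pts(p,d["pixels"])
    L=P[(P[:,2]>70)&(P[:,2]<95)]
    # front edge: min along depth direction per y bin
    ys=np.arange(-100,190,20)
    print(n,"front",[(int(y),int(np.percentile(Q[:,0],5)),int(np.median(Q[:,2]))) for y in ys for Q in [L[abs(L[:,1]-y)<6]] if len(Q)>4])
    i=p["img"].astype(int); m=(i[...,0]<70)&(i[...,1]<70)&(i[...,2]<70); B=pts(p,m&(p["depth"]>0))
    B=B[(B[:,2]>65)&(B[:,2]<100)&(B[:,0]>530)&(B[:,0]<700)]
    print("black",len(B),[(int(y),int(np.percentile(Q[:,0],5)),int(np.percentile(Q[:,0],95)),int(np.median(Q[:,2]))) for y in np.arange(-130,200,20) for Q in [B[abs(B[:,1]-y)<6]] if len(Q)>3])
    red=ctrl.trace(p,"red_mark")[0]["pixels"]; Q=pts(p,red); print("red z",np.percentile(Q[:,2],[0,2,50,98,100]).round(),)
    F=Q[Q[:,0]<np.median(Q[:,0])+1]; print(F.mean(0).round(1))
    ye=(i[...,0]>150)&(i[...,1]>120)&(i[...,2]<90); Y=pts(p,ye); Y=Y[(Y[:,2]>60)&(Y[:,2]<110)&(Y[:,1]<0)]; 
    if len(Y): print("yel",len(Y),np.percentile(Y,[2,50,98],axis=0).round())
    w=pts(p,(i.min(2)>170)&(p["depth"]>0)); w=w[(w[:,2]>400)&(w[:,2]<520)]
```

```text
side front [(-100, 623, 80), (-80, 595, 82), (-60, 594, 81), (-40, 590, 81), (-20, 588, 81), (0, 586, 81), (20, 583, 82), (40, 580, 82), (60, 577, 82), (80, 575, 82), (100, 571, 82), (120, 568, 82), (140, 565, 82), (160, 562, 82), (180, 601, 86)]
black 2392 [(-90, 596, 634, 81), (-70, 595, 636, 81), (-50, 592, 633, 81), (-30, 589, 629, 81), (-10, 586, 627, 81), (10, 583, 625, 81), (30, 581, 621, 81), (50, 579, 619, 81), (70, 575, 616, 81), (90, 572, 615, 81), (110, 569, 610, 81), (130, 566, 607, 81), (150, 564, 603, 82), (170, 564, 603, 81)]
red z [170. 211. 241. 268. 271.]
[ 637.6 -129.1  240. ]
yel 131 [[ 623. -169.   76.]
 [ 631. -128.   80.]
 [ 639.  -91.   84.]]
top front [(-100, 624, 81), (-80, 600, 82), (-60, 597, 82), (-40, 594, 82), (-20, 592, 82), (0, 588, 82), (20, 584, 82), (40, 582, 82), (60, 579, 82), (80, 576, 82), (100, 574, 82), (120, 572, 82), (140, 568, 82), (160, 565, 82), (180, 602, 80)]
black 2559 [(-110, 645, 658, 92), (-90, 602, 633, 81), (-70, 599, 638, 82), (-50, 597, 635, 82), (-30, 594, 632, 82), (-10, 592, 629, 82), (10, 588, 626, 82), (30, 586, 624, 81), (50, 583, 621, 82), (70, 581, 619, 82), (90, 578, 615, 82), (110, 574, 612, 82), (130, 572, 610, 82), (150, 569, 607, 81), (170, 571, 604, 82)]
red z [150. 215. 248. 269. 273.]
[ 638.4 -126.8  248.2]
yel 145 [[ 341. -636.   60.]
 [ 630. -141.   80.]
 [ 639.  -91.   84.]]
```

Both views show the closed sash with its black lip (side about (340,262), top (315,237)), the yellow pointer and the red band on the right post. The spool and jar are on the left and the cup is on the right. I estimate the lip point at about (587, 42, 78), with case yaw about 0.139. The red centre is at z≈240, and the post position agrees to within 3 mm.

```bash
cat >> h.py <<'E'
yaw=0.139; f=np.array([np.cos(yaw),np.sin(yaw),0]); cy=np.array([-np.sin(yaw),np.cos(yaw),0]); cz=np.array([0,0,1.])
C=np.array([587,42,78.]); zt=(f-cz)/2**.5
RT=np.c_[np.cross(cy,zt),cy,zt]
T=C+2*f-26*cz
def rel(p0,R0,p,Rt):
    return np.round(np.r_[R0.T@(p-p0)/300, R.from_matrix(R0.T@Rt).as_rotvec()/(np.pi/2)],3)
def now():
    s=ctrl.read_state(); return np.array(s["eef_pos"]),R.from_euler('xyz',s["tool_rot"]).as_matrix(),s
E
python3 - <<'E'
from h import *
p,r,s=now(); A=np.array([350,330,230.]); B=T-100*f; B[2]=180
print(rel(p,r,A,RT), "B",B,rel(A,RT,B,RT),T)
E
```

```text
[-0.732 -0.74  -0.08  -0.12  -0.49  -0.29 ] B [489.94520567  28.42182275 180.        ] [-0.11  -1.06   0.346  0.     0.     0.   ] [588.98071009  42.27710566  52.        ]
```

Call:
{"name": "jog_arm", "arguments": {
  "plan": [
    {"tx":-0.73,"ty":-0.74,"tz":-0.08,"wx":-0.12,"wy":-0.49,"wz":-0.29,"claw":1},
    {"tx":-0.73,"ty":-0.74,"tz":-0.08,"wx":-0.12,"wy":-0.49,"wz":-0.29,"claw":1},
    {"tx":-0.73,"ty":-0.74,"tz":-0.08,"wx":-0.12,"wy":-0.49,"wz":-0.29,"claw":1},
    {"tx":-0.73,"ty":-0.74,"tz":-0.08,"wx":-0.12,"wy":-0.49,"wz":-0.29,"claw":1},
    {"tx":-0.73,"ty":-0.74,"tz":-0.08,"wx":-0.12,"wy":-0.49,"wz":-0.29,"claw":1},
    {"tx":-0.73,"ty":-0.74,"tz":-0.08,"wx":-0.12,"wy":-0.49,"wz":-0.29,"claw":1},
    {"tx":-0.73,"ty":-0.74,"tz":-0.08,"wx":-0.12,"wy":-0.49,"wz":-0.29,"claw":1},
    {"tx":-0.73,"ty":-0.74,"tz":-0.08,"wx":-0.12,"wy":-0.49,"wz":-0.29,"claw":1},
    {"tx":-0.73,"ty":-0.74,"tz":-0.08,"wx":-0.12,"wy":-0.49,"wz":-0.29,"claw":1},
    {"tx":-0.73,"ty":-0.74,"tz":-0.08,"wx":-0.12,"wy":-0.49,"wz":-0.29,"claw":1}
  ]
}}

```text
clock: 2.1
eef_pos: [345.8, 330.6, 215.6]
tool_rot: [-3.077, 0.74, -2.988]
force: [0.9, -0.3, -1.5]
width: 0.1
gripper_force: 0.0
```

Run:
```python
from h import *
p,r,s=now(); B=T-100*f; B[2]=180
print(s["clock"],p,r.round(2).tolist(),RT.round(2).tolist(),np.round(s["qpos"],2),s["force"],s["width"])
print(rel(p,r,B,RT))
```

```text
2.1 [345.78961973 330.62371799 215.62702286] [[-0.73, -0.11, 0.67], [-0.11, 0.99, 0.04], [-0.67, -0.05, -0.74]] [[-0.7, -0.14, 0.7], [-0.1, 0.99, 0.1], [-0.71, 0.0, -0.71]] [-1.29  0.38 -0.11  2.44  1.47  0.76 -1.02] [ 0.89471305 -0.29927408 -1.46592695] 0.14546599649902212
[-0.157 -1.047  0.372 -0.035 -0.029  0.008]
```

Call:
{"name": "jog_arm", "arguments": {
  "plan": [
    {"tx":-0.157,"ty":-1,"tz":0.372,"wx":-0.035,"wy":-0.029,"wz":0.008,"claw":1},
    {"tx":-0.157,"ty":-1,"tz":0.372,"wx":-0.035,"wy":-0.029,"wz":0.008,"claw":1},
    {"tx":-0.157,"ty":-1,"tz":0.372,"wx":-0.035,"wy":-0.029,"wz":0.008,"claw":1},
    {"tx":-0.157,"ty":-1,"tz":0.372,"wx":-0.035,"wy":-0.029,"wz":0.008,"claw":1},
    {"tx":-0.157,"ty":-1,"tz":0.372,"wx":-0.035,"wy":-0.029,"wz":0.008,"claw":1},
    {"tx":-0.157,"ty":-1,"tz":0.372,"wx":-0.035,"wy":-0.029,"wz":0.008,"claw":1},
    {"tx":-0.157,"ty":-1,"tz":0.372,"wx":-0.035,"wy":-0.029,"wz":0.008,"claw":1},
    {"tx":-0.157,"ty":-1,"tz":0.372,"wx":-0.035,"wy":-0.029,"wz":0.008,"claw":1},
    {"tx":-0.157,"ty":-1,"tz":0.372,"wx":-0.035,"wy":-0.029,"wz":0.008,"claw":1},
    {"tx":-0.157,"ty":-1,"tz":0.372,"wx":-0.035,"wy":-0.029,"wz":0.008,"claw":1}
  ]
}}

```text
clock: 3.1
eef_pos: [535.9, 155.2, 228.6]
tool_rot: [-3.135, 0.757, -3.007]
force: [0.5, -0.3, -0.1]
width: -0.1
gripper_force: 0.0
```

Run:
```python
from h import *
p,r,s=now(); B=T-100*f; B[2]=44
print(p,(r-RT).round(3).tolist(),np.round(s["qpos"],2),s["force"])
print(rel(p,r,B,RT))
D=T.copy();D[2]=44; print(rel(B,RT,D,RT))
```

```text
[535.89700675 155.21723322 228.63865624] [[-0.02, 0.009, -0.019], [0.001, 0.001, -0.013], [0.02, -0.005, -0.02]] [ 0.34  0.59 -1.25  2.46  1.94  0.97 -0.65] [ 0.52467806 -0.26205253 -0.1414577 ]
[ 0.574 -0.396  0.307 -0.006 -0.018 -0.002]
[-0.236 -0.     0.236  0.     0.     0.   ]
```

Run:
```python
from h import *
p,r,s=now(); B=T-100*f; B[2]=180
print(rel(p,r,B,RT)); 
q=ctrl.get_image("side"); cv2.imwrite("pics/side1.png",q["img"][...,::-1])
```

```text
[ 0.263 -0.398 -0.023 -0.006 -0.018 -0.002]
```

View pics/side1.png

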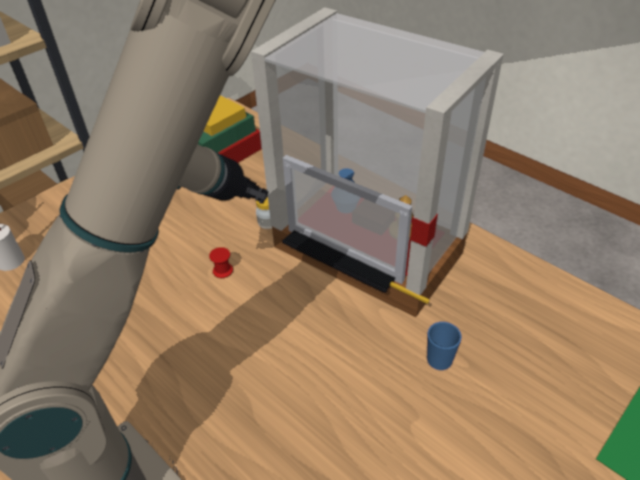

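The closed gripper (tip near (265,200)) hangs clear in front of the left post. The scene is untouched, with the spool at (221,263) and the cup at (443,345).

Call:
{"name": "jog_arm", "arguments": {
  "plan": [
    {"tx":0.26,"ty":-0.4,"tz":-0.02,"wy":-0.018,"claw":1},
    {"tx":0.26,"ty":-0.4,"tz":-0.02,"wy":-0.018,"claw":1},
    {"tx":0.26,"ty":-0.4,"tz":-0.02,"wy":-0.018,"claw":1},
    {"tx":0.26,"ty":-0.4,"tz":-0.02,"wy":-0.018,"claw":1},
    {"tx":0.26,"ty":-0.4,"tz":-0.02,"wy":-0.018,"claw":1},
    {"tx":0.26,"ty":-0.4,"tz":-0.02,"wy":-0.018,"claw":1},
    {"tx":0.26,"ty":-0.4,"tz":-0.02,"wy":-0.018,"claw":1}
  ]
}}

```text
invalid input at $.plan[0]: expected keys tx, ty, tz, wx, wy, wz, claw
```

Run:
```python
from h import *
p,r,s=now(); B=T-100*f; B[2]=44
print(p,(r-RT).round(3).tolist(),np.round(s["qpos"],2),s["force"])
print(rel(p,r,B,RT))
```

```text
[538.25787726 143.83714801 227.23501736] [[-0.022, 0.026, -0.018], [0.008, 0.003, -0.029], [0.021, -0.011, -0.021]] [ 0.36  0.59 -1.24  2.47  1.94  0.97 -0.65] [ 3.97217088 -7.0463692   0.31628884]
[ 0.57  -0.357  0.308 -0.017 -0.019 -0.007]
```

Call:
{"name": "jog_arm", "arguments": {
  "plan": [
    {"tx":0.26,"ty":-0.36,"tz":-0.02,"wx":0,"wy":-0.018,"wz":0,"claw":1},
    {"tx":0.26,"ty":-0.36,"tz":-0.02,"wx":0,"wy":-0.018,"wz":0,"claw":1},
    {"tx":0.26,"ty":-0.36,"tz":-0.02,"wx":0,"wy":-0.018,"wz":0,"claw":1},
    {"tx":0.26,"ty":-0.36,"tz":-0.02,"wx":0,"wy":-0.018,"wz":0,"claw":1},
    {"tx":0.26,"ty":-0.36,"tz":-0.02,"wx":0,"wy":-0.018,"wz":0,"claw":1},
    {"tx":0.26,"ty":-0.36,"tz":-0.02,"wx":0,"wy":-0.018,"wz":0,"claw":1},
    {"tx":0.26,"ty":-0.36,"tz":-0.02,"wx":0,"wy":-0.018,"wz":0,"claw":1}
  ]
}}

```text
clock: 3.85
eef_pos: [560.2, 46.0, 214.9]
tool_rot: [-3.139, 0.738, -3.005]
force: [-0.3, -0.1, 0.4]
width: -0.0
gripper_force: 0.0
```

```bash
cat > chk.py <<'E'
import sys
from h import *
p,r,s=now()
print(s["clock"],p.round(1),"roterr",(R.from_matrix(RT.T@r).as_rotvec()*57.3).round(1),np.round(s["qpos"],2),np.round(s["force"],1))
for g,z in ((-100,180),(-100,44),(0,44)):
    B=T+g*f; B[2]=z; print(g,z,rel(p,r,B,RT))
E
python3 chk.py
```

```text
3.85 [560.2  46.  214.9] roterr [0.3 2.7 0.1] [ 0.7   0.63 -1.25  2.47  2.11  0.78 -0.48] [-0.3 -0.1  0.4]
-100 180 [ 0.256 -0.026 -0.075 -0.003 -0.03  -0.001]
-100 44 [ 0.561 -0.025  0.26  -0.003 -0.03  -0.001]
0 44 [ 0.314 -0.024  0.484 -0.003 -0.03  -0.001]
```

```bash
cat > fk.py <<'E'
from h import *
from itertools import product
from scipy.optimize import least_squares
p,r,s=now()
RPY=lambda a:R.from_euler('xyz',a).as_matrix()
D=[([-1.296,.628,.038,1.517,-.027,.996,-.02],[217.2,612.6,206],RPY([-3.14,0,2.801])),
([-1.29,.38,-.11,2.44,1.47,.76,-1.02],[345.8,330.6,215.6],RPY([-3.077,.74,-2.988])),
([.34,.59,-1.25,2.46,1.94,.97,-.65],[535.9,155.2,228.6],RPY([-3.135,.757,-3.007])),
(list(s["qpos"]),p,r)]
def fk(q,x,sg):
    al=x[:2]; d1,d3,d5,d7,a1,a2,a3,a4,a5=x[2:]
    T=np.eye(4)
    def rot(T,ax,ang,t):
        M=np.eye(4); M[:3,:3]=R.from_euler(ax,ang).as_matrix(); M[:3,3]=M[:3,:3]@t; return T@M
    T=rot(T,'z',sg[0]*q[0]+al[0],[a1,0,d1]); T=rot(T,'y',sg[1]*q[1],[0,0,0]); T=rot(T,'z',sg[2]*q[2],[a2,0,d3])
    T=rot(T,'y',sg[3]*q[3],[a3,0,0]); T=rot(T,'z',sg[4]*q[4],[0,0,d5]); T=rot(T,'y',sg[5]*q[5],[a4,0,0]); T=rot(T,'z',sg[6]*q[6]+al[1],[0,0,d7])
    return T
def res(x,sg):
    o=[]
    for q,pp,rr in D:
        M=fk(q,x,sg); o+=list((M[:3,3]-pp)/10)+list(R.from_matrix(M[:3,:3].T@rr).as_rotvec()*20)
    return np.r_[o,np.array(x[2:])*0.0003]
E
python3 - <<'E'
from fk import *
out=[]
for sg in product((1,-1),repeat=7):
    if sg[1]!=sg[3] or sg[3]!=sg[5]: continue
    for a0 in (0,2.5,-1):
      b=least_squares(res,[a0,0,330,350,350,200,0,0,0,0,0],args=(sg,),max_nfev=150); out.append((b.cost,sg,b.x))
out.sort(key=lambda t:t[0])
for c,sg,x in out[:4]: print(round(c,3),sg,x.round(2).tolist())
c,sg,x=out[0]; np.savez("fk.npz",sg=sg,x=x); print(res(x,sg)[:-9].reshape(4,6).round(2))
E
```

```text
1.546 (-1, -1, -1, -1, -1, -1, -1) [-3.18, -1.6, 384.9, 511.51, 411.14, 376.93, -29.83, 15.01, -1.64, -12.84, 0.0]
1.546 (-1, 1, -1, 1, -1, 1, -1) [-0.04, 1.54, 384.9, 511.51, 411.14, 376.93, 29.83, -15.01, 1.64, 12.84, 0.0]
1.546 (-1, 1, -1, 1, -1, 1, -1) [-0.04, 1.54, 384.9, 511.51, 411.14, 376.93, 29.83, -15.01, 1.64, 12.84, 0.0]
1.546 (-1, -1, -1, -1, -1, -1, -1) [3.1, -1.6, 384.9, 511.51, 411.14, 376.93, -29.83, 15.01, -1.64, -12.84, 0.0]
[[-0.44  0.16  0.02  0.05 -0.01 -0.19]
 [-0.45 -0.39 -1.01 -0.37 -0.02  0.15]
 [ 0.24  0.02  0.73 -0.45  0.24  0.04]
 [ 0.23 -0.16  0.26 -0.49 -0.01 -0.  ]]
```

The fitted kinematics show the arm near its fold limit (j4) at 45° so far back. I'll come in at 30° of tilt in front of the lip, then tilt in to about 43°.

```bash
cat > wp.py <<'E'
from h import *
def wp(th,k,s,dz=0):
    t=np.radians(th); n=np.cos(t)*f+np.sin(t)*cz; d=np.sin(t)*f-np.cos(t)*cz
    return C-k*n+s*d+dz*cz, np.c_[np.cross(cy,d),cy,d]
W={"W1":wp(30,60,0,167),"W2":wp(30,60,0),"W3":wp(43,25,28),"W4":wp(43,17,28)}
def show():
    p,r,s=now()
    print(round(s["clock"],2),p.round(1),np.round(s["qpos"],2),"F",np.round(s["force"],1), "dC",np.round([(p-C)@f,(p-C)@cy,(p-C)@cz],1),"tilt",np.degrees(np.arcsin(r[:,2]@f)).round(1))
    for k,(a,b) in W.items(): print(k,a.round(1),rel(p,r,a,b))
if __name__=="__main__": show()
E
python3 wp.py
python3 - <<'E'
from fk import *
from wp import W
z=np.load("fk.npz"); x,sg=z["x"],z["sg"]
lo=np.array([-3.06,-.37,-1.25,.18,-1.1,.23,-2.94]); hi=np.array([3.06,2.12,1.32,2.47,4.24,1.98,2.94])
q=np.clip(np.array(s["qpos"]),lo+1e-3,hi-1e-3)
for k,(a,b) in W.items():
    q0=q
    def e(qq):
        M=fk(qq,x,sg); return np.r_[(M[:3,3]-a)/10,R.from_matrix(M[:3,:3].T@b).as_rotvec()*20,(qq-q0)*.05]
    o=least_squares(e,q,bounds=(lo,hi)); q=np.clip(o.x,lo+1e-3,hi-1e-3); print(k,np.abs(e(q)[:6]).max().round(2),q.round(2))
E
```

```text
3.85 [560.2  46.  214.9] [ 0.7   0.63 -1.25  2.47  2.11  0.78 -0.48] F [-0.3 -0.1  0.4] dC [-26.    7.7 136.9] tilt 42.3
W1 [535.5  34.8 215. ] [ 0.064 -0.026 -0.058 -0.003  0.137 -0.001]
W2 [535.5  34.8  48. ] [ 0.438 -0.025  0.353 -0.003  0.137 -0.001]
W3 [587.8  42.1  40.5] [ 0.325 -0.024  0.49  -0.003 -0.008 -0.001]
W4 [593.6  42.9  45.9] [ 0.299 -0.024  0.49  -0.003 -0.008 -0.001]
W1 0.05 [ 0.79  0.51 -1.25  2.32  1.49  0.53  0.13]
W2 0.0 [ 0.62  1.11 -1.11  2.43  2.22  1.01 -0.34]
W3 0.0 [ 0.62  1.33 -1.05  2.45  2.62  1.25 -0.45]
W4 0.0 [ 0.62  1.31 -1.06  2.43  2.6   1.23 -0.44]
```

Call:
{"name": "jog_arm", "arguments": {
  "plan": [
    {"tx":0.064,"ty":-0.026,"tz":-0.058,"wx":-0.003,"wy":0.137,"wz":0,"claw":1},
    {"tx":0.064,"ty":-0.026,"tz":-0.058,"wx":-0.003,"wy":0.137,"wz":0,"claw":1},
    {"tx":0.064,"ty":-0.026,"tz":-0.058,"wx":-0.003,"wy":0.137,"wz":0,"claw":1},
    {"tx":0.064,"ty":-0.026,"tz":-0.058,"wx":-0.003,"wy":0.137,"wz":0,"claw":1},
    {"tx":0.064,"ty":-0.026,"tz":-0.058,"wx":-0.003,"wy":0.137,"wz":0,"claw":1},
    {"tx":0.064,"ty":-0.026,"tz":-0.058,"wx":-0.003,"wy":0.137,"wz":0,"claw":1}
  ]
}}

```text
clock: 4.45
eef_pos: [534.5, 34.8, 214.0]
tool_rot: [3.14, 0.522, -3.004]
force: [-0.0, 0.3, 0.0]
width: 0.0
gripper_force: 0.0
```

```bash
python3 wp.py
```

```text
4.45 [534.5  34.8 214. ] [ 0.68  0.46 -1.07  2.32  1.53  0.44  0.08] F [-0.   0.3  0. ] dC [-5.30e+01  1.00e-01  1.36e+02] tilt 29.9
W1 [535.5  34.8 215. ] [-0.005 -0.    -0.001  0.    -0.001 -0.001]
W2 [535.5  34.8  48. ] [ 0.273 -0.001  0.481  0.    -0.001 -0.001]
W3 [587.8  42.1  40.5] [ 0.133 -0.001  0.591  0.    -0.146 -0.001]
W4 [593.6  42.9  45.9] [ 0.107 -0.001  0.585  0.    -0.146 -0.001]
```

Call:
{"name": "jog_arm", "arguments": {
  "plan": [
    {"tx":0.068,"ty":0,"tz":0.12,"wx":0,"wy":0,"wz":0,"claw":1},
    {"tx":0.137,"ty":0,"tz":0.24,"wx":0,"wy":0,"wz":0,"claw":1},
    {"tx":0.205,"ty":0,"tz":0.36,"wx":0,"wy":0,"wz":0,"claw":1},
    {"tx":0.25,"ty":0,"tz":0.44,"wx":0,"wy":0,"wz":0,"claw":1},
    {"tx":0.273,"ty":0,"tz":0.481,"wx":0,"wy":0,"wz":0,"claw":1},
    {"tx":0.273,"ty":0,"tz":0.481,"wx":0,"wy":0,"wz":0,"claw":1},
    {"tx":0.273,"ty":0,"tz":0.481,"wx":0,"wy":0,"wz":0,"claw":1},
    {"tx":0.273,"ty":0,"tz":0.481,"wx":0,"wy":0,"wz":0,"claw":1}
  ]
}}

```text
clock: 5.25
eef_pos: [537.0, 34.9, 49.9]
tool_rot: [3.14, 0.525, -3.005]
force: [0.5, -0.5, 0.5]
width: 0.1
gripper_force: 0.0
```

```bash
python3 wp.py
```

```text
5.25 [537.   34.9  49.9] [ 0.53  0.94 -1.    2.45  2.22  0.88 -0.5 ] F [ 0.5 -0.5  0.5] dC [-50.5  -0.1 -28.1] tilt 30.1
W1 [535.5  34.8 215. ] [-0.271  0.001 -0.479  0.     0.001 -0.001]
W2 [535.5  34.8  48. ] [ 0.008  0.     0.003  0.     0.001 -0.001]
W3 [587.8  42.1  40.5] [-0.132  0.001  0.113  0.    -0.144 -0.001]
W4 [593.6  42.9  45.9] [-0.158  0.001  0.107  0.    -0.144 -0.001]
```

Call:
{"name": "jog_arm", "arguments": {
  "plan": [
    {"tx":-0.026,"ty":0,"tz":0.022,"wx":0,"wy":-0.029,"wz":0,"claw":1},
    {"tx":-0.052,"ty":0,"tz":0.045,"wx":0,"wy":-0.058,"wz":0,"claw":1},
    {"tx":-0.079,"ty":0,"tz":0.068,"wx":0,"wy":-0.086,"wz":0,"claw":1},
    {"tx":-0.105,"ty":0,"tz":0.09,"wx":0,"wy":-0.115,"wz":0,"claw":1},
    {"tx":-0.132,"ty":0,"tz":0.113,"wx":0,"wy":-0.144,"wz":0,"claw":1},
    {"tx":-0.132,"ty":0,"tz":0.113,"wx":0,"wy":-0.144,"wz":0,"claw":1},
    {"tx":-0.132,"ty":0,"tz":0.113,"wx":0,"wy":-0.144,"wz":0,"claw":1}
  ]
}}

```text
clock: 5.95
eef_pos: [597.4, 41.7, 39.2]
tool_rot: [3.139, 0.743, -3.006]
force: [-1.0, 0.2, -0.7]
width: 0.0
gripper_force: 0.0
```

```bash
python3 wp.py
python3 - <<'E'
from h import *
q=ctrl.get_image("side"); cv2.imwrite("pics/side2.png",cv2.resize(q["img"][130:370,190:510,::-1],(800,600)))
E
```

```text
5.95 [597.4  41.7  39.2] [ 0.63  1.31 -1.25  2.47  2.42  1.34 -0.35] F [-1.   0.2 -0.7] dC [ 10.3  -1.7 -38.8] tilt 42.6
W1 [535.5  34.8 215. ] [-0.243  0.007 -0.572  0.     0.139 -0.001]
W2 [535.5  34.8  48. ] [ 0.133  0.005 -0.162  0.     0.139 -0.001]
W3 [587.8  42.1  40.5] [ 0.02   0.006 -0.024  0.    -0.005 -0.002]
W4 [593.6  42.9  45.9] [-0.006  0.006 -0.025  0.    -0.005 -0.002]
```

View pics/side2.png

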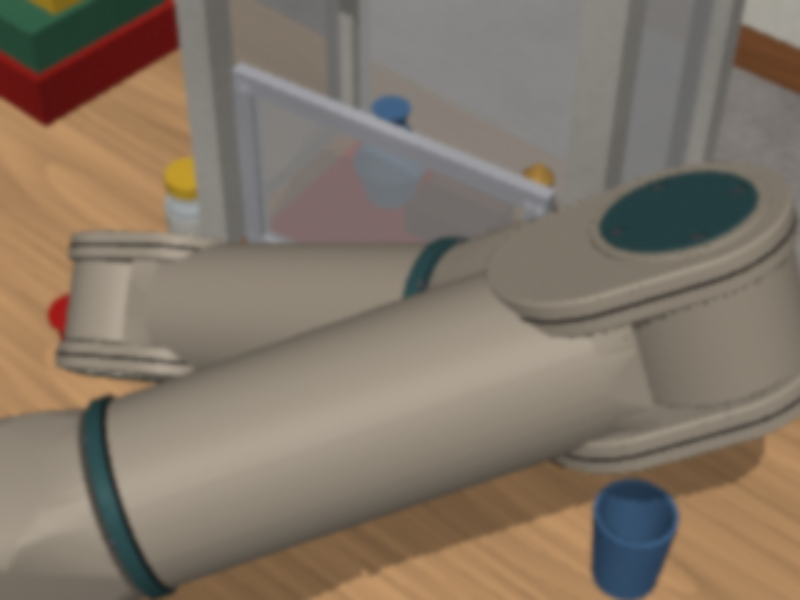

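The arm's elbow has swung right, well above the cup (seen at (635,540) in the crop), and hides the lip. The TCP sits under the lip, about 2 mm short of contact. I'll check joint feasibility along the lift first.

```bash
python3 - <<'E'
from fk import *
import fk as F
z=np.load("fk.npz"); sg=z["sg"]
D.append(([.68,.46,-1.07,2.32,1.53,.44,.08],[534.5,34.8,214.],RPY([3.14,.522,-3.004])))
D.append(([.53,.94,-1.0,2.45,2.22,.88,-.5],[537,34.9,49.9],RPY([3.14,.525,-3.005])))
D.append(([0.7,0.63,-1.25,2.47,2.11,.78,-.48],[560.2,46,214.9],RPY([-3.139,.738,-3.005])))
b=least_squares(res,z["x"],args=(sg,)); x=b.x; print(b.cost.round(2),x.round(2)); np.savez("fk.npz",sg=sg,x=x)
lo=np.array([-3.06,-.37,-1.25,.18,-1.1,.23,-2.94]); hi=np.array([3.06,2.12,1.32,2.47,4.24,1.98,2.94])
p=np.array(p)
from wp import wp
for th,off in ((42.6,0),(40,0)):
  q=np.clip(np.array(s["qpos"]),lo+1e-3,hi-1e-3)
  for dz in (0,20,40,60,80,100,130,160,180):
    a,bb=wp(th,17,33,dz); q0=q
    def e(qq):
        M=fk(qq,x,sg); return np.r_[(M[:3,3]-a)/10,R.from_matrix(M[:3,:3].T@bb).as_rotvec()*20,(qq-q0)*.05]
    o=least_squares(e,q,bounds=(lo,hi)); q=np.clip(o.x,lo+1e-3,hi-1e-3); print(th,dz,np.abs(e(q)[:6]).max().round(2),q.round(2))
E
python3 wp.py|head -1
```

```text
3.37 [ -3.18  -1.6  329.28 560.42 399.43 373.77   1.55  14.14   7.84  -6.64
   0.  ]
42.6 0 0.16 [ 0.64  1.32 -1.25  2.47  2.43  1.32 -0.34]
42.6 20 0.17 [ 0.64  1.25 -1.25  2.47  2.39  1.27 -0.37]
42.6 40 0.13 [ 0.64  1.17 -1.25  2.47  2.36  1.21 -0.39]
42.6 60 0.07 [ 0.65  1.1  -1.25  2.47  2.33  1.16 -0.41]
42.6 80 0.04 [ 0.65  1.03 -1.25  2.46  2.3   1.09 -0.43]
42.6 100 0.05 [ 0.67  0.95 -1.25  2.45  2.26  1.02 -0.43]
42.6 130 0.05 [ 0.69  0.84 -1.25  2.43  2.2   0.9  -0.42]
42.6 160 0.05 [ 0.72  0.73 -1.25  2.4   2.14  0.79 -0.4 ]
42.6 180 0.05 [ 0.75  0.66 -1.25  2.38  2.09  0.71 -0.37]
40 0 0.04 [ 0.64  1.29 -1.25  2.45  2.37  1.27 -0.33]
40 20 0.04 [ 0.64  1.21 -1.25  2.45  2.33  1.22 -0.35]
40 40 0.04 [ 0.64  1.14 -1.25  2.45  2.29  1.16 -0.37]
40 60 0.04 [ 0.65  1.06 -1.25  2.44  2.26  1.09 -0.38]
40 80 0.05 [ 0.66  0.99 -1.25  2.43  2.22  1.02 -0.38]
40 100 0.05 [ 0.67  0.92 -1.25  2.42  2.18  0.95 -0.37]
40 130 0.05 [ 0.7   0.81 -1.25  2.4   2.11  0.84 -0.35]
40 160 0.05 [ 0.73  0.71 -1.25  2.37  2.03  0.73 -0.31]
40 180 0.05 [ 0.75  0.64 -1.25  2.35  1.97  0.66 -0.26]
6.0 [597.6  41.8  39.6] [ 0.63  1.31 -1.25  2.47  2.42  1.34 -0.35] F [-0.4 -1.  -0.1] dC [ 10.5  -1.7 -38.4] tilt 42.6
```

```bash
cat > up.py <<'E'
from wp import *
import sys
p,r,s=now(); a,b=wp(40,18,33); g=rel(p,r,a,b); u=r.T@cz/300
print("toWP40",g,"per mm up",u.round(5)); W.clear(); show()
E
python3 up.py
```

```text
toWP40 [ 0.004  0.006 -0.011  0.     0.029 -0.001] per mm up [-2.26e-03  1.00e-05 -2.45e-03]
6.0 [597.6  41.8  39.6] [ 0.63  1.31 -1.25  2.47  2.42  1.34 -0.35] F [-0.4 -1.  -0.1] dC [ 10.5  -1.7 -38.4] tilt 42.6
```

Call:
{"name": "jog_arm", "arguments": {
  "plan": [
    {"tx":0.004,"ty":0.006,"tz":-0.011,"wx":0,"wy":0.029,"wz":0,"claw":1},
    {"tx":0.004,"ty":0.006,"tz":-0.011,"wx":0,"wy":0.029,"wz":0,"claw":1},
    {"tx":0.0,"ty":0.006,"tz":-0.016,"wx":0,"wy":0.029,"wz":0,"claw":1},
    {"tx":-0.005,"ty":0.006,"tz":-0.021,"wx":0,"wy":0.029,"wz":0,"claw":1},
    {"tx":-0.009,"ty":0.006,"tz":-0.026,"wx":0,"wy":0.029,"wz":0,"claw":1},
    {"tx":-0.014,"ty":0.006,"tz":-0.031,"wx":0,"wy":0.029,"wz":0,"claw":1}
  ]
}}

```text
clock: 6.6
eef_pos: [593.1, 42.8, 47.3]
tool_rot: [3.139, 0.695, -3.006]
force: [-1.4, -0.6, -3.8]
width: 0.1
gripper_force: 2.0
```

```bash
python3 up.py
```

```text
toWP40 [ 0.01   0.     0.019  0.    -0.002 -0.002] per mm up [-2.13e-03  1.00e-05 -2.56e-03]
6.6 [593.1  42.8  47.3] [ 0.63  1.23 -1.24  2.44  2.33  1.25 -0.35] F [-1.4 -0.6 -3.8] dC [  6.1  -0.1 -30.7] tilt 39.8
```

Call:
{"name": "jog_arm", "arguments": {
  "plan": [
    {"tx":-0.006,"ty":0,"tz":-0.007,"wx":0,"wy":0,"wz":0,"claw":1},
    {"tx":-0.013,"ty":0,"tz":-0.015,"wx":0,"wy":0,"wz":0,"claw":1},
    {"tx":-0.021,"ty":0,"tz":-0.025,"wx":0,"wy":0,"wz":0,"claw":1},
    {"tx":-0.03,"ty":0,"tz":-0.036,"wx":0,"wy":0,"wz":0,"claw":1},
    {"tx":-0.038,"ty":0,"tz":-0.046,"wx":0,"wy":0,"wz":0,"claw":1},
    {"tx":-0.047,"ty":0,"tz":-0.056,"wx":0,"wy":0,"wz":0,"claw":1},
    {"tx":-0.055,"ty":0,"tz":-0.066,"wx":0,"wy":0,"wz":0,"claw":1},
    {"tx":-0.064,"ty":0,"tz":-0.077,"wx":0,"wy":0,"wz":0,"claw":1},
    {"tx":-0.072,"ty":0,"tz":-0.087,"wx":0,"wy":0,"wz":0,"claw":1},
    {"tx":-0.081,"ty":0,"tz":-0.097,"wx":0,"wy":0,"wz":0,"claw":1},
    {"tx":-0.089,"ty":0,"tz":-0.107,"wx":0,"wy":0,"wz":0,"claw":1},
    {"tx":-0.098,"ty":0,"tz":-0.118,"wx":0,"wy":0,"wz":0,"claw":1}
  ]
}}

```text
clock: 7.8
eef_pos: [593.2, 42.9, 94.2]
tool_rot: [3.139, 0.696, -3.005]
force: [-4.2, -3.4, -4.8]
width: 0.0
gripper_force: 3.5
```

```bash
python3 up.py
```

```text
toWP40 [ 0.11  -0.     0.138  0.    -0.001 -0.001] per mm up [-2.14e-03  1.00e-05 -2.56e-03]
7.8 [593.2  42.9  94.2] [ 0.63  1.07 -1.24  2.44  2.25  1.12 -0.38] F [-4.2 -3.4 -4.8] dC [ 6.3 -0.  16.2] tilt 39.9
```

Call:
{"name": "jog_arm", "arguments": {
  "plan": [
    {"tx":-0.0085,"ty":0,"tz":-0.0102,"wx":0,"wy":0,"wz":0,"claw":1},
    {"tx":-0.017,"ty":0,"tz":-0.0205,"wx":0,"wy":0,"wz":0,"claw":1},
    {"tx":-0.0255,"ty":0,"tz":-0.0307,"wx":0,"wy":0,"wz":0,"claw":1},
    {"tx":-0.034,"ty":0,"tz":-0.041,"wx":0,"wy":0,"wz":0,"claw":1},
    {"tx":-0.0425,"ty":0,"tz":-0.0512,"wx":0,"wy":0,"wz":0,"claw":1},
    {"tx":-0.051,"ty":0,"tz":-0.0614,"wx":0,"wy":0,"wz":0,"claw":1},
    {"tx":-0.0596,"ty":0,"tz":-0.0717,"wx":0,"wy":0,"wz":0,"claw":1},
    {"tx":-0.068,"ty":0,"tz":-0.082,"wx":0,"wy":0,"wz":0,"claw":1},
    {"tx":-0.0766,"ty":0,"tz":-0.0922,"wx":0,"wy":0,"wz":0,"claw":1},
    {"tx":-0.085,"ty":0,"tz":-0.1024,"wx":0,"wy":0,"wz":0,"claw":1},
    {"tx":-0.0936,"ty":0,"tz":-0.1127,"wx":0,"wy":0,"wz":0,"claw":1},
    {"tx":-0.102,"ty":0,"tz":-0.123,"wx":0,"wy":0,"wz":0,"claw":1}
  ]
}}

```text
clock: 9.0
eef_pos: [593.2, 42.9, 142.3]
tool_rot: [3.139, 0.697, -3.005]
force: [-4.1, -2.3, -5.4]
width: 0.3
gripper_force: 3.3
```

```bash
python3 up.py
```

```text
toWP40 [ 0.213 -0.001  0.261  0.    -0.001 -0.001] per mm up [-2.14e-03  1.00e-05 -2.56e-03]
9.0 [593.2  42.9 142.3] [ 0.66  0.9  -1.24  2.41  2.16  0.96 -0.38] F [-4.1 -2.3 -5.4] dC [ 6.2 -0.  64.3] tilt 39.9
```

Call:
{"name": "jog_arm", "arguments": {
  "plan": [
    {"tx":-0.0064,"ty":0,"tz":-0.0077,"wx":0,"wy":0,"wz":0,"claw":1},
    {"tx":-0.0128,"ty":0,"tz":-0.0154,"wx":0,"wy":0,"wz":0,"claw":1},
    {"tx":-0.0192,"ty":0,"tz":-0.023,"wx":0,"wy":0,"wz":0,"claw":1},
    {"tx":-0.0257,"ty":0,"tz":-0.0307,"wx":0,"wy":0,"wz":0,"claw":1},
    {"tx":-0.032,"ty":0,"tz":-0.0384,"wx":0,"wy":0,"wz":0,"claw":1},
    {"tx":-0.0385,"ty":0,"tz":-0.046,"wx":0,"wy":0,"wz":0,"claw":1},
    {"tx":-0.045,"ty":0,"tz":-0.0538,"wx":0,"wy":0,"wz":0,"claw":1},
    {"tx":-0.0513,"ty":0,"tz":-0.0614,"wx":0,"wy":0,"wz":0,"claw":1}
  ]
}}

```text
clock: 9.8
eef_pos: [593.3, 42.9, 166.4]
tool_rot: [3.14, 0.697, -3.005]
force: [-4.0, -2.6, -4.1]
width: 0.2
gripper_force: 3.2
```

```bash
python3 up.py
python3 - <<'E'
from h import *
q=ctrl.get_image("top"); cv2.imwrite("pics/top1.png",q["img"][...,::-1])
i=q["img"].astype(int); ye=(i[...,0]>150)&(i[...,1]>120)&(i[...,2]<90); Y=pts(q,ye); Y=Y[(abs(Y[:,1]+130)<60)&(abs(Y[:,0]-631)<40)&(Y[:,2]>60)]
print(len(Y),np.percentile(Y,[5,50,95],axis=0).round() if len(Y) else 0)
E
```

```text
toWP40 [ 0.265 -0.001  0.323  0.    -0.001 -0.001] per mm up [-2.14e-03  1.00e-05 -2.56e-03]
9.8 [593.3  42.9 166.4] [ 0.68  0.82 -1.24  2.4   2.1   0.88 -0.36] F [-4.  -2.6 -4.1] dC [ 6.3 -0.  88.4] tilt 39.9
4 [[ 630. -144.  131.]
 [ 630. -140.  201.]
 [ 640. -134.  203.]]
```

View pics/top1.png

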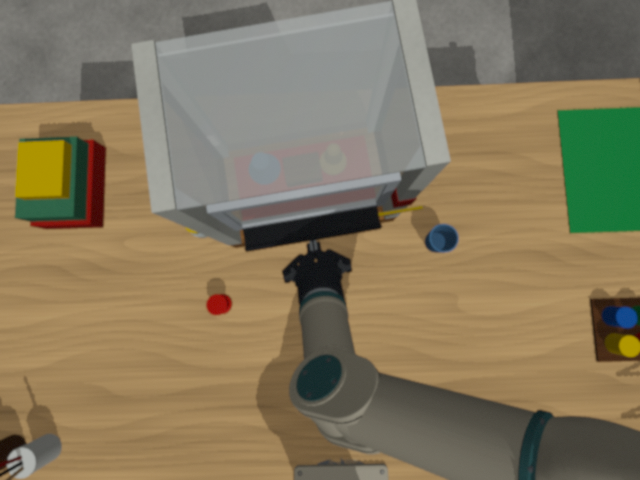

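The sash is up (lip at (312,228)), pushed at mid-length by the closed fingers. The pointer is at (400,210), z≈200. Spool, cup and jar are unmoved. From here I'll feel for the catch slowly.

Call:
{"name": "jog_arm", "arguments": {
  "plan": [
    {"tx":-0.0043,"ty":0,"tz":-0.0051,"wx":0,"wy":0,"wz":0,"claw":1},
    {"tx":-0.0086,"ty":0,"tz":-0.0102,"wx":0,"wy":0,"wz":0,"claw":1},
    {"tx":-0.0128,"ty":0,"tz":-0.0154,"wx":0,"wy":0,"wz":0,"claw":1},
    {"tx":-0.017,"ty":0,"tz":-0.0205,"wx":0,"wy":0,"wz":0,"claw":1}
  ]
}}

```text
clock: 10.25
eef_pos: [593.3, 42.9, 174.5]
tool_rot: [3.14, 0.697, -3.004]
force: [-4.4, -2.7, -3.9]
width: -0.0
gripper_force: 3.1
```

Call:
{"name": "jog_arm", "arguments": {
  "plan": [
    {"tx":-0.0043,"ty":0,"tz":-0.0051,"wx":0,"wy":0,"wz":0,"claw":1},
    {"tx":-0.0086,"ty":0,"tz":-0.0102,"wx":0,"wy":0,"wz":0,"claw":1}
  ]
}}

```text
clock: 10.45
eef_pos: [593.2, 42.9, 178.4]
tool_rot: [3.14, 0.697, -3.004]
force: [-5.2, -3.2, -4.0]
width: -0.1
gripper_force: 3.2
```

Call:
{"name": "jog_arm", "arguments": {
  "plan": [
    {"tx":-0.0043,"ty":0,"tz":-0.0051,"wx":0,"wy":0,"wz":0,"claw":1},
    {"tx":-0.0086,"ty":0,"tz":-0.0102,"wx":0,"wy":0,"wz":0,"claw":1}
  ]
}}

```text
clock: 10.65
eef_pos: [592.9, 42.9, 181.9]
tool_rot: [3.139, 0.696, -3.005]
force: [-2.3, -2.1, -10.0]
width: 0.3
gripper_force: 4.1
```

Call:
{"name": "jog_arm", "arguments": {
  "plan": [
    {"tx":-0.0021,"ty":0,"tz":-0.0026,"wx":0,"wy":0,"wz":0,"claw":1},
    {"tx":-0.0043,"ty":0,"tz":-0.0051,"wx":0,"wy":0,"wz":0,"claw":1}
  ]
}}

```text
clock: 10.85
eef_pos: [592.9, 43.0, 183.7]
tool_rot: [3.139, 0.696, -3.005]
force: [-4.1, -2.3, -7.5]
width: 0.0
gripper_force: 4.1
```

Call:
{"name": "jog_arm", "arguments": {
  "plan": [
    {"tx":-0.0011,"ty":0,"tz":-0.0013,"wx":0,"wy":0,"wz":0,"claw":1},
    {"tx":-0.0021,"ty":0,"tz":-0.0026,"wx":0,"wy":0,"wz":0,"claw":1}
  ]
}}

```text
clock: 11.05
eef_pos: [593.0, 43.0, 184.8]
tool_rot: [3.139, 0.696, -3.005]
force: [-4.7, -2.4, -7.6]
width: -0.2
gripper_force: 4.1
```

Call:
{"name": "jog_arm", "arguments": {
  "plan": [
    {"tx":-0.0011,"ty":0,"tz":-0.0013,"wx":0,"wy":0,"wz":0,"claw":1},
    {"tx":-0.0021,"ty":0,"tz":-0.0026,"wx":0,"wy":0,"wz":0,"claw":1}
  ]
}}

```text
clock: 11.25
eef_pos: [593.0, 43.0, 186.0]
tool_rot: [3.139, 0.697, -3.005]
force: [-5.7, -2.7, -4.6]
width: 0.1
gripper_force: 4.0
```

Call:
{"name": "jog_arm", "arguments": {
  "plan": [
    {"tx":-0.0011,"ty":0,"tz":-0.0013,"wx":0,"wy":0,"wz":0,"claw":1},
    {"tx":-0.0021,"ty":0,"tz":-0.0026,"wx":0,"wy":0,"wz":0,"claw":1}
  ]
}}

```text
clock: 11.45
eef_pos: [593.1, 43.0, 187.1]
tool_rot: [3.139, 0.697, -3.005]
force: [-6.1, -2.8, -3.6]
width: 0.2
gripper_force: 3.9
```

Call:
{"name": "jog_arm", "arguments": {
  "plan": [
    {"tx":-0.0011,"ty":0,"tz":-0.0013,"wx":0,"wy":0,"wz":0,"claw":1},
    {"tx":-0.0021,"ty":0,"tz":-0.0026,"wx":0,"wy":0,"wz":0,"claw":1}
  ]
}}

```text
clock: 11.65
eef_pos: [593.1, 43.0, 188.3]
tool_rot: [3.139, 0.697, -3.004]
force: [-7.7, -3.1, -2.8]
width: 0.2
gripper_force: 3.8
```

Call:
{"name": "jog_arm", "arguments": {
  "plan": [
    {"tx":-0.0004,"ty":0,"tz":-0.0018,"wx":0,"wy":0,"wz":0,"claw":1},
    {"tx":-0.0008,"ty":0,"tz":-0.0037,"wx":0,"wy":0,"wz":0,"claw":1}
  ]
}}

```text
clock: 11.85
eef_pos: [593.1, 43.0, 189.8]
tool_rot: [3.14, 0.699, -3.004]
force: [-5.8, -3.1, -0.9]
width: 0.3
gripper_force: 3.0
```

Call:
{"name": "jog_arm", "arguments": {
  "plan": [
    {"tx":0.0005,"ty":0,"tz":-0.0025,"wx":0,"wy":0,"wz":0,"claw":1},
    {"tx":0.0005,"ty":0,"tz":-0.0025,"wx":0,"wy":0,"wz":0,"claw":1}
  ]
}}

```text
clock: 12.05
eef_pos: [593.2, 43.2, 191.0]
tool_rot: [3.14, 0.7, -3.004]
force: [-6.3, -3.4, -0.3]
width: 0.0
gripper_force: 2.5
```

```bash
cat > ptr.py <<'E'
from h import *
for n in ("top","side"):
    q=ctrl.get_image(n); i=q["img"].astype(int); ye=(i[...,0]>150)&(i[...,1]>110)&(i[...,2]<90); P=pts(q,ye)
    Y=P[(abs(P[:,1]+130)<60)&(abs(P[:,0]-631)<25)&(P[:,2]>60)]
    print(n,len(Y),np.percentile(Y,[5,50,95],axis=0).round(1).tolist() if len(Y) else 0)
    m=(i.max(2)<60); B=pts(q,m); B=B[(abs(B[:,1]-40)<125)&(abs(B[:,1]-40)>70)&(B[:,0]>570)&(B[:,0]<640)&(B[:,2]>65)]
    print(" lip",len(B),np.percentile(B[:,2],[5,50,95]).round(1) if len(B) else 0)
s=now()[2]; print(s["clock"],s["eef_pos"],np.round(s["force"],1))
E
python3 ptr.py
```

```text
top 2 [[640.4, -168.5, 145.2], [641.1, -157.0, 184.8], [641.8, -145.5, 224.5]]
 lip 1315 [227.1 229.4 231.8]
side 0 0
 lip 526 [225.4 228.7 231.2]
12.15 [593.2125482   43.23220093 190.97902051] [-5.7 -3.  -0.8]
```

Call:
{"name": "jog_arm", "arguments": {
  "plan": [
    {"tx":0.003,"ty":0,"tz":0,"wx":0,"wy":0,"wz":0,"claw":1},
    {"tx":0.006,"ty":0,"tz":0,"wx":0,"wy":0,"wz":0,"claw":1},
    {"tx":0.009,"ty":0,"tz":0,"wx":0,"wy":0,"wz":0,"claw":1}
  ]
}}

```text
clock: 12.45
eef_pos: [592.3, 43.7, 189.8]
tool_rot: [3.138, 0.702, -3.004]
force: [0.5, 0.4, 0.5]
width: 0.2
gripper_force: 0.0
```

```bash
python3 ptr.py
```

```text
top 1 [[640.5, -169.9, 228.2], [640.5, -169.9, 228.2], [640.5, -169.9, 228.2]]
 lip 1328 [227.  229.5 232. ]
side 0 0
 lip 529 [225.1 228.8 231.4]
12.55 [591.5348024   43.36304946 189.0096063 ] [ 0.2 -0.6 -0.3]
```

No contact now, and the lip is holding its height. I'll back off further and check that it stays.

Call:
{"name": "jog_arm", "arguments": {
  "plan": [
    {"tx":0.007,"ty":0,"tz":0,"wx":0,"wy":0,"wz":0,"claw":1},
    {"tx":0.013,"ty":0,"tz":0,"wx":0,"wy":0,"wz":0,"claw":1},
    {"tx":0.013,"ty":0,"tz":0,"wx":0,"wy":0,"wz":0,"claw":1},
    {"tx":0.013,"ty":0,"tz":0,"wx":0,"wy":0,"wz":0,"claw":1},
    {"tx":0.013,"ty":0,"tz":0,"wx":0,"wy":0,"wz":0,"claw":1},
    {"tx":0.013,"ty":0,"tz":0,"wx":0,"wy":0,"wz":0,"claw":1}
  ]
}}

```text
clock: 13.15
eef_pos: [587.5, 42.0, 185.4]
tool_rot: [3.139, 0.697, -3.006]
force: [0.4, 0.6, 0.3]
width: -0.2
gripper_force: 0.0
```

```bash
python3 ptr.py
python3 - <<'E'
from fk import *
from wp import wp
z=np.load("fk.npz"); x,sg=z["x"],z["sg"]
lo=np.array([-3.06,-.37,-1.25,.18,-1.1,.23,-2.94]); hi=np.array([3.06,2.12,1.32,2.47,4.24,1.98,2.94])
q=np.clip(np.array(s["qpos"]),lo+1e-3,hi-1e-3)
for a,b in (wp(30,50,20,145),wp(20,80,0,110),wp(20,150,0,110)):
    print(rel(p,r,a,b)); q0=q
    def e(qq):
        M=fk(qq,x,sg); return np.r_[(M[:3,3]-a)/10,R.from_matrix(M[:3,:3].T@b).as_rotvec()*20,(qq-q0)*.05]
    o=least_squares(e,q,bounds=(lo,hi)); q=np.clip(o.x,lo+1e-3,hi-1e-3); print(a.round(),np.abs(e(q)[:6]).max().round(2),q.round(2))
E
```

```text
top 1 [[640.9, -170.3, 226.3], [640.9, -170.3, 226.3], [640.9, -170.3, 226.3]]
 lip 1321 [227.1 229.4 231.9]
side 0 0
 lip 569 [225.3 228.8 231.3]
13.25 [587.43319968  42.00177783 185.34967653] [-0.5  0.1 -0.1]
[ 0.096  0.    -0.06   0.001  0.11  -0.002]
[554.  37. 181.] 0.05 [ 0.73  0.67 -1.25  2.32  1.67  0.67 -0.02]
[ 0.246 -0.    -0.099  0.001  0.222 -0.001]
[513.  32. 161.] 0.05 [ 0.73  0.68 -1.25  2.27  1.35  0.7   0.27]
[ 0.465 -0.001 -0.178  0.001  0.222 -0.001]
[447.  22. 137.] 0.04 [ 0.75  0.65 -1.25  2.45  1.53  0.65  0.03]
```

Call:
{"name": "jog_arm", "arguments": {
  "plan": [
    {"tx":0.04,"ty":0,"tz":-0.01,"wx":0,"wy":0.01,"wz":0,"claw":1},
    {"tx":0.096,"ty":0,"tz":-0.06,"wx":0,"wy":0.07,"wz":0,"claw":1},
    {"tx":0.15,"ty":0,"tz":-0.08,"wx":0,"wy":0.12,"wz":0,"claw":1},
    {"tx":0.2,"ty":0,"tz":-0.09,"wx":0,"wy":0.18,"wz":0,"claw":1},
    {"tx":0.246,"ty":0,"tz":-0.099,"wx":0,"wy":0.222,"wz":0,"claw":1},
    {"tx":0.3,"ty":0,"tz":-0.12,"wx":0,"wy":0.222,"wz":0,"claw":1},
    {"tx":0.35,"ty":0,"tz":-0.14,"wx":0,"wy":0.222,"wz":0,"claw":1},
    {"tx":0.35,"ty":0,"tz":-0.14,"wx":0,"wy":0.222,"wz":0,"claw":1},
    {"tx":0.35,"ty":0,"tz":-0.14,"wx":0,"wy":0.222,"wz":0,"claw":1},
    {"tx":0.35,"ty":0,"tz":-0.14,"wx":0,"wy":0.222,"wz":0,"claw":1}
  ]
}}

```text
clock: 14.25
eef_pos: [481.8, 27.6, 150.5]
tool_rot: [3.139, 0.349, -3.005]
force: [0.1, 0.5, 0.4]
width: -0.1
gripper_force: 0.0
```

```bash
python3 ptr.py
python3 - <<'E'
from h import *
q=ctrl.get_image("top"); cv2.imwrite("pics/top3.png",q["img"][...,::-1])
print(np.abs(now()[2]["qd"]).max())
E
```

```text
top 131 [[627.6, -165.9, 225.1], [632.5, -134.7, 228.1], [638.8, -99.3, 230.3]]
 lip 1325 [227.  229.4 231.8]
side 175 [[624.7, -167.0, 222.9], [630.6, -134.1, 226.8], [637.5, -98.9, 229.8]]
 lip 847 [225.9 228.8 231.5]
14.35 [481.69845902  27.5551527  150.39083868] [-0.8  0.1  0.8]
0.005695754148215064
```

View pics/top3.png

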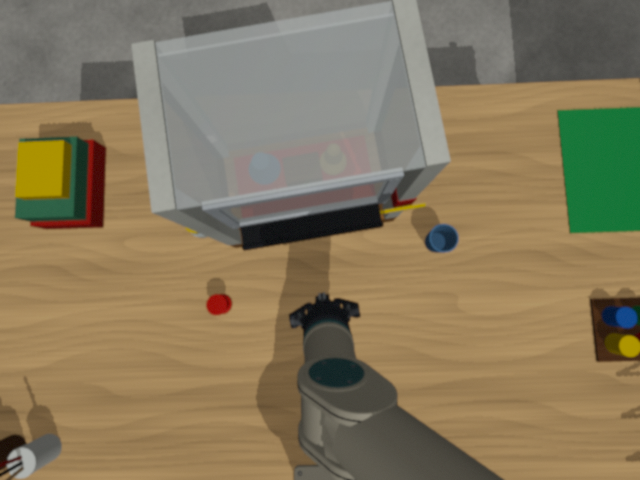

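The sash stays up (lip at (312,226), pointer at (405,208), z≈225, inside the red band). The hand is clear at (325,310), and the spool and cup have not moved. I'm handing in the job.

```bash
python3 -c "
from cell import ctrl
print(ctrl.finish_job())"
```

```text
the job is handed in; nothing more can be done
None
```

The sash clicked past its catch and stays up by itself with the pointer at about 225 mm, inside the red band; the highest push force I read was about 11 N, the hand is clear, the spool, jar and cup were not touched, and I handed the job in at about 14.4 s (no verdict was shown).

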